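Open the bench filter and put its used strainer to drain

TASK

Change-over on the bench filter: press its bayonet cover down against the spring, turn it about a quarter turn anticlockwise (seen from above) to free it, lift it off and lay it flat, right way up, in the wide part of the drip tray. Then lift the used strainer basket out of the open housing and stand it upright on the tray floor in the narrow lane, in the gap between the two baskets already draining there. Set both down rather than dropping them, do not knock over or shove aside the two baskets, and leave the other things as they are.

Things in the scene. Friction and masses are not known exactly. Their poses are not given: they have to be found in the camera images.
- housing: Fixed grey metal filter housing on a base plate 136 x 120 mm: a tube of 83 mm outside and 68 mm inside diameter, its rim 100 mm above its origin. Origin at bench level on the tube's axis, z up. Two hose nozzles stick out along +y and -y, 41 mm up, reaching 76 mm from the axis. Three pins, 7 mm thick, stand out of the tube 88 mm up at 0, 120 and 240 degrees from its x axis.
- rim (a point): Centre of the housing's rim, 100 mm above its origin. How the cover comes free: press it straight down 8 to 11 mm (solid at 11) from its locked height; keep it down and turn it 80 degrees anticlockwise seen from above (stop at 83), till its x axis is parallel to the housing's within 3 degrees; then lift. Skirt clears pins 15 mm, and the strainer's knob 60 mm, above the locked height.
- cover: Loose steel bayonet cover, 0.3 kg, 96 mm in diameter, 84 mm high with its black grip bar. Origin at the centre of the skirt's flat lower edge, z up, x along the grip bar. The 33 mm skirt has three J-shaped slots that hang on the housing's pins: it starts locked, origin 78 mm above the housing's origin, its x axis 80 degrees clockwise (seen from above) of the housing's x axis, with 3 degrees of play.
- cover_grip (a point): Middle of the cover's grip bar, 69 mm above the cover's origin: a black bar 64 mm long (along the cover's x), 18 mm thick (along y), 30 mm high (54 to 84 mm above the cover's origin); the steel crown below the bar is 48 mm in diameter, its top 52 mm above the cover's origin.
- seat (a joint): Height (m) of the spring seat under the strainer: 0 with the cover locked, -0.008 to -0.011 with it pressed far enough to turn, about 0.010 with the cover off. The spring pushes the cover up with about 8 N when locked, 12 N when pressed 11 mm. Pulling, or turning without pressing, does not free the cover.
- strainer: Loose steel strainer basket, 0.16 kg, in the housing under the cover: a closed can 52 mm in diameter, 60 mm high, with a flange 62 mm in diameter at 60 to 64 mm and a round black knob on top, 96 mm high in all. Origin at the centre of its flat foot, z up. The foot starts 30 mm above the housing's origin and rises about 10 mm when the cover comes off. It lifts straight out; 3 mm play round the flange.
- strainer_knob (a point): Middle of the strainer's knob, 84 mm above the strainer's origin: knob 22 mm in diameter, 24 mm high (72 to 96 mm above the strainer's origin), on a stem 16 mm in diameter.
- drip_tray: Fixed grey plastic tray, 270 mm along its x, 230 mm along its y; origin at bench level under its centre. Floor 4 mm above the bench; walls 18 mm high, 4 mm thick. A rib 14 mm high, 4 mm thick runs along x at y = +35 mm: on its +y side the narrow lane (y = 37 to 111 mm), on its -y side the wide part (y = -111 to 33 mm), whose +x end holds a funnel.
- cover_place (a point): Point on the tray's floor in the free half of the wide part, 30 mm to the -x side and 39 mm to the -y side of the tray's centre: a good place for the cover's axis (the cover may lie anywhere on the floor of the wide part where it is clear of the funnel).
- lane_mid (a point): Point on the tray's floor on the middle line of the lane (tray x = 0, y = 74 mm), roughly in the middle of the gap.
- strainer_front: Bystander: a loose basket exactly like the strainer, standing in the lane 84 to 94 mm to the -x side of the tray's centre. Origin at the centre of its foot.
- strainer_back: Bystander: a loose basket exactly like the strainer, standing in the lane 84 to 94 mm to the +x side of the tray's centre. Origin at the centre of its foot.
- tray_funnel: Bystander: a loose plastic funnel standing mouth down, 77 mm across and 70 mm high, at the +x end of the tray's wide part. Origin at the centre of its mouth.
- wash_brush: Bystander: a flat brush 175 x 29 x 12 mm lying on the bench between the housing and the tray.
- tall_jar: Bystander: a screw-cap jar 60 mm across and 95 mm high at the back of the bench.
- small_jar: Bystander: a screw-cap jar 52 mm across and 75 mm high at the back of the bench.
There are look-alikes about, which are no part of the job. What is shaped like the cover but turquoise is not meant.

How it is judged (in metres and radians):
On the way, in this order (a step that is already met when the one before it is completed fails the run):
1. the cover is free of the pins and lifted clear of the housing (z of cover in the frame of housing above 0.125 m), for 0.1 s.
2. the used strainer is lifted clear of the housing (z of strainer in the frame of housing above 0.1 m), for 0.1 s.
At the end, for the whole second after the job is handed in: The cover lies flat and right way up (within 0.06 rad) on the floor of the tray's wide part, and the used strainer stands upright (within 0.06 rad) on the floor of the lane, between the two other baskets, which still stand; everything is at rest (angle between each of cover, strainer, strainer_front, strainer_back's own z axis and vertical below 0.06 rad and z of cover in the frame of drip_tray between 0 and 0.008 m and x of cover in the frame of drip_tray between -0.09 and 0.09 m and y of cover in the frame of drip_tray between -0.07 and -0.005 m and linear speed of each of cover, strainer below 0.02 m/s and z of strainer in the frame of drip_tray between 0 and 0.008 m and y of strainer in the frame of drip_tray between 0.055 and 0.093 m and x of strainer in the frame of drip_tray between -0.035 and 0.035 m); the robot touches nothing.
It fails at once if a draining basket is tipped or shoved more than 20 mm (distance of any of strainer_front, strainer_back from where it was at the start of the episode above 0.02 m or angle between any of strainer_front, strainer_back's own z axis and vertical above 0.35 rad).
It fails at once if the funnel or another bystander is shoved more than 30 mm (distance of any of tray_funnel, wash_brush, tall_jar, small_jar from where it was at the start of the episode above 0.03 m).
It fails at once if the cover is dropped (faster than 0.7 m/s with no finger on it) (linear speed of cover above 0.7 m/s and contact force between the fingers and cover below 0.1 N).
It fails at once if the used strainer is dropped (faster than 0.7 m/s with no finger on it) (linear speed of strainer above 0.7 m/s and contact force between the fingers and strainer below 0.1 N).
It also fails if it takes over 70 s, if anything falls off the work surface, if the arm or the gripper's body presses on something with over 40 N, if the wrist force passes 120 N, or if a joint passes its speed limit or range.

ROBOT

A 6-joint arm with a two-finger parallel gripper is mounted at the origin on a cart in front of the work surface, level with it; the furniture and walls round the work are solid. World frame = base frame: x ahead of the robot, y to its left, z up, the work surface at z = 0. Lengths are in mm, angles in rad, forces in N, time in s.
With the tool pointing down it reaches from about 350 to 975 mm from the base axis. Payload 7.1 kg.
Tool frame: the origin (TCP) lies between the finger pads; the fingertips stand 17 mm ahead of it and the grasp point (between the pads) lies 2 mm behind it; z points along the fingers, y is the line along which they close (so a half turn about z gives the same grasp; the last joint's range is limited). The gripper opens to 88 mm and grips with 3 to 60 N. Pads are 20 mm wide; open, the fingers measure 115 mm over their backs; the gripper's body (75 mm by 178 mm) begins 61 mm behind the grasp point.
Start: joints at [1.289, 0.423, 1.63, -0, 1.089, -0.019], TCP at [162.334, 603.533, 239.675] pointing down, gripper open.
Joint ranges: [-3, 3], [-0.9, 2.11], [0.09, 2.58], [-1.31, 4.45], [0.11, 2.69], [-2.54, 2.54]. Speed limits (rad/s): [2.39, 2.39, 3.01, 3.14, 3.14, 3.14].

INTERFACE

Orientations are given as a 3x3 rotation matrix whose columns are the frame's x, y, z axes.
In Python, from bench import env gives the robot as it stands. Calls block until the motion is done:
- env.move_to(position, orientation): joint-space move of the TCP to a pose.
- env.servo_line(position, velocity=150, rot=None, max_force=None): straight line of the TCP; rot=None keeps the orientation; velocity is the mean speed in mm/s. With max_force (N) it stops when the force on the tool has changed by that much, and returns True; else False.
- env.goto_joints(angles): joint-space move.
- env.gripper_to(opening, f_grip=None): finger opening in mm; f_grip is the grip in N (None keeps the last); returns when the fingers have stopped.
- env.sleep(seconds).
- env.ik(position, orientation): joint angles nearest the present ones, or None.
- env.get_state(): the state.
- env.grab_frame(name): name is "scene" or "top"; returns the picture (400x640x3 uint8, red, green, blue); there is no depth.
- env.camera_info(name): a dict with "fx", "fy", "cx", "cy" (pixels), "D" ([k1, k2, p1, p2, k3] as OpenCV has them; the pictures are not rectified), "T" (4x4, takes a point from camera to world coordinates). Camera axes: x right, y down, z forward; pixel columns grow to the right and rows downward; lengths in mm; the calibration is good to about 2 mm. A picture is of the moment at which its call begins. camera_info takes no time and is no camera call.
A pose or a line that the arm cannot do raises env.PlanningError and nothing moves.
- env.sign_off(): hands the job in; it is judged then, once.
The state is a dict: "clock": time; "joint_positions": joint angles; "qvel": joint speeds; "effort": joint torques, N m; "ee_pos": TCP position; "eef_rot": TCP orientation; "contact_force": force on the tool from outside, world axes, zero at the start; "wrist_torque": the same for the moment, N m; "width": finger opening in mm; "grip_force": force on a finger pad.
Only numpy, scipy, OpenCV 4.12 (cv2) and the standard library are available. Lean on these libraries where they do the work, as an engineer would, in place of code of your own. Each camera call takes 0.05 s, during which the arm holds its last target. There are 200 camera calls.

## Working session

There is one attempt and no reset: what is moved stays moved. The work goes in short steps, each a Python script; the robot and the scene stay as the last script left them, time stands still between calls to the robot, and variables do not carry over. Pictures are saved under pics/ and viewed, at most 10 in all, crops included, and the job is handed in when it is done.

```bash
mkdir -p pics; ls; python3 - <<'E'
from bench import env
import cv2
for n in("scene","top"):
    cv2.imwrite(f"pics/{n}0.png",env.grab_frame(n)[:,:,::-1])
    c=env.camera_info(n);print(n,{k:(v if k!="T" else [[round(float(a),3) for a in r] for r in v]) for k,v in c.items()})
print(env.get_state())
E
```

```text
pics
scene {'fx': 468.51702858729334, 'fy': 468.51702858729334, 'cx': 313.2834537801966, 'cy': 197.1132592041717, 'D': array([0.03102174, 0.        , 0.        , 0.        , 0.        ]), 'T': [[0.865, -0.388, 0.318, 170.977], [-0.502, -0.652, 0.568, -629.751], [-0.013, -0.651, -0.759, 996.208], [0.0, 0.0, 0.0, 1.0]]}
top {'fx': 503.37473264133433, 'fy': 503.37473264133433, 'cx': 317.87118388968526, 'cy': 210.51400925059994, 'D': array([0.02856619, 0.        , 0.        , 0.        , 0.        ]), 'T': [[0.004, -0.996, 0.086, 462.104], [-1.0, -0.005, -0.018, 62.481], [0.018, -0.086, -0.996, 1242.562], [0.0, 0.0, 0.0, 1.0]]}
{'clock': 0.1, 'joint_positions': array([ 1.28901547e+00,  4.23745998e-01,  1.63060490e+00,  1.77849223e-05,
        1.08860937e+00, -1.90149986e-02]), 'qvel': array([-0.0004436 , -0.00228379, -0.00082678, -0.0003123 , -0.00074229,
        0.00026071]), 'effort': array([-2.43609811e-04, -5.45613205e+01, -2.74324232e+01,  6.45122747e-02,
        1.88277400e-02, -5.29685394e-05]), 'ee_pos': array([162.19176942, 603.09205484, 238.99433018]), 'eef_rot': array([[-9.65673081e-01,  2.59760166e-01, -3.95423825e-04],
       [ 2.59760463e-01,  9.65672195e-01, -1.30929686e-03],
       [ 4.17466241e-05, -1.36706821e-03, -9.99999065e-01]]), 'contact_force': array([0.63478796, 0.1874145 , 0.74324907]), 'wrist_torque': array([-0.01403597,  0.0131802 , -0.02796487]), 'grip_force': 0.0, 'width': 87.84288130762347}
```

View pics/scene0.png

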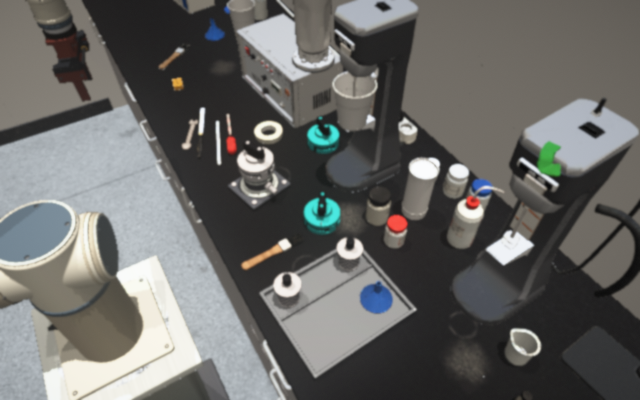

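View pics/top0.png

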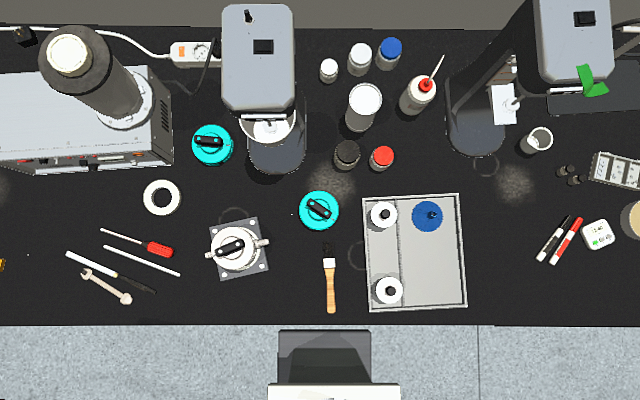

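The top view shows the housing with its cover at about (235,248), the tray at about (415,252) with baskets at (384,214) and (388,291), and the turquoise decoys. I'll enlarge the housing and the tray.

```bash
python3 - <<'E'
import cv2,numpy as np
t=cv2.imread("pics/top0.png");s=cv2.imread("pics/scene0.png")
a=cv2.resize(t[208:288,195:275],(560,560),interpolation=cv2.INTER_CUBIC)
cv2.imwrite("pics/h.png",a)
b=cv2.resize(t[186:318,355:475],None,fx=4.5,fy=4.5,interpolation=cv2.INTER_CUBIC)
cv2.imwrite("pics/t.png",b)
E
```

```text
(no output)
```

View pics/h.png

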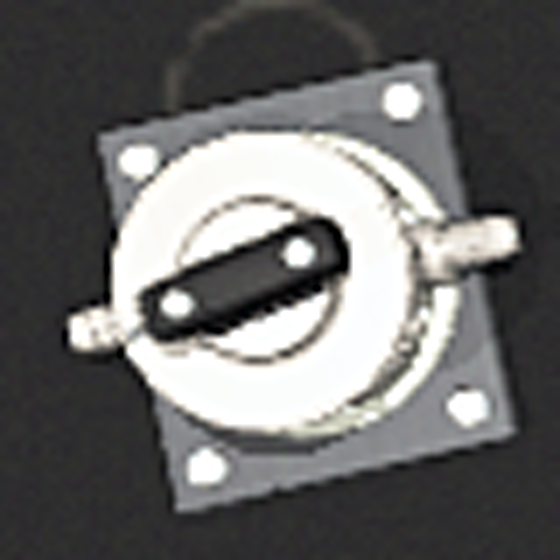

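View pics/t.png

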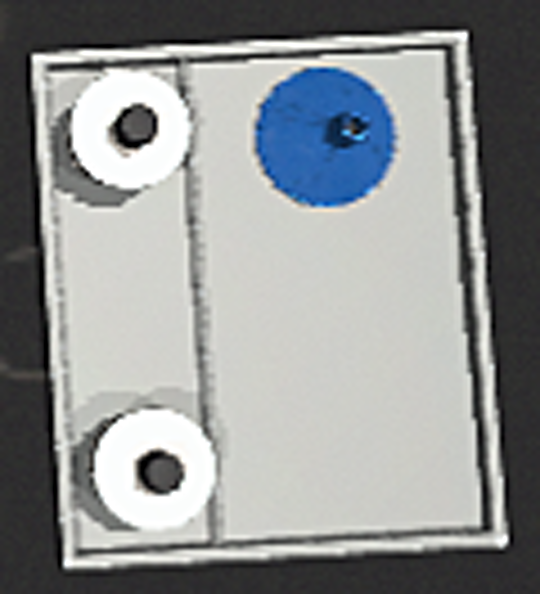

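The crops show the bar screws at (177,303) and (299,252), the housing plate corners, the tray's wall-top corners, and both basket flanges. I'll compute poses from these and cross-check them in the scene picture.

```bash
cat > hlp.py <<'E'
import numpy as np,cv2
from bench import env
def cam(n):
    c=env.camera_info(n);K=np.array([[c["fx"],0,c["cx"]],[0,c["fy"],c["cy"]],[0,0,1]]);return K,np.array(c["D"]),np.array(c["T"])
def at_z(n,px,z):
    K,D,T=cam(n);u=cv2.undistortPoints(np.array(px,float).reshape(-1,1,2),K,D)[:,0]
    d=np.c_[u,np.ones(len(u))]@T[:3,:3].T;o=T[:3,3]
    return o+d*((z-o[2])/d[:,2])[:,None]
def proj(n,P):
    K,D,T=cam(n);V=np.linalg.inv(T)
    return cv2.projectPoints(np.array(P,float).reshape(-1,1,3),cv2.Rodrigues(V[:3,:3])[0],V[:3,3],K,D)[0][:,0]
def crop(p,off,s): return np.array(off)+(np.array(p,float)+.5)/s-.5
def down(a):  # tool y at angle a (deg) in the world, tool z down
    a=np.radians(a);y=np.array([np.cos(a),np.sin(a),0]);z=np.array([0,0,-1.]);return np.c_[np.cross(y,z),y,z]
E
python3 - <<'E'
from hlp import *
np.set_printoptions(precision=1,suppress=True)
H=lambda p,z:at_z("top",crop(p,(195,208),7),z)[:,:2]
T=lambda p,z:at_z("top",crop(p,(355,186),4.5),z)[:,:2]
def ang(v):return np.degrees(np.arctan2(v[1],v[0]))
for z in(4,8,10):
    c=H([(100,135),(435,62),(515,432),(180,510)],z);print("plate",z,c.mean(0),np.linalg.norm(c-np.roll(c,-1,0),axis=1),ang(c[0]-c[3]),ang(c[1]-c[2]),ang(c[0]-c[1])-90,ang(c[3]-c[2])-90)
s=H([(177,303),(299,252)],162);print("bar",s.mean(0),ang(s[1]-s[0]),np.linalg.norm(s[1]-s[0]))
# skirt/cover disc silhouette
t=T([(33,55),(467,32),(507,545),(67,568)],18);print("tray",t.mean(0),np.linalg.norm(t-np.roll(t,-1,0),axis=1),ang(t[0]-t[3]),ang(t[1]-t[2]),ang(t[0]-t[1])-90,ang(t[3]-t[2])-90)
b=T([(130,128),(155,468)],68);print("baskets",b)
print("knobs",T([(138,125),(161,472)],100))
a=np.radians((ang(t[0]-t[3])+ang(t[1]-t[2])+ang(t[0]-t[1])+ang(t[3]-t[2])-180)/4);R=np.array([[np.cos(a),-np.sin(a)],[np.sin(a),np.cos(a)]]);o=t.mean(0)
print("basket in tray",(b-o)@R, np.degrees(a))
loc=np.array([(-30,-39),(0,74)])@R.T+o;print("cover_place,lane_mid",loc)
# scene check
S=[[*s[0],162],[*s[1],162],[*b[0],68],[*b[1],68]]+[[*q,18] for q in t]
print(proj("scene",S))
im=cv2.imread("pics/scene0.png");g=cv2.resize(im,None,fx=5,fy=5,interpolation=cv2.INTER_CUBIC)
for p in proj("scene",S): cv2.drawMarker(g,tuple(int(v) for v in (p+.5)*5-.5),(0,0,255),cv2.MARKER_CROSS,14,1)
cv2.imwrite("pics/sc.png",np.hstack([g[650:1050,1130:1530],cv2.resize(g[1100:1900,1260:2110],(425,400))]))
E
```

```text
plate 4 [475.8 234.2] [119.4 132.5 118.7 133.6] 13.253122479987287 12.954472993563622 12.679540078375496 13.212817543252925
plate 8 [475.8 233.6] [119.  132.1 118.3 133.2] 13.253122479987322 12.954472993563618 12.679540078375496 13.21281754325291
plate 10 [475.8 233.4] [118.8 131.9 118.2 133. ] 13.253122479987294 12.954472993563606 12.679540078375481 13.212817543252925
bar [475.9 233.5] -66.94014578000906 39.866096611382424
tray [ 468.8 -193.8] [237.6 276.6 236.  275.8] 3.539713129517141 3.2079383344154975 3.3686470805548936 3.174252225393275
baskets [[ 556.1 -112.3]
 [ 380.8 -123.8]]
knobs [[ 555.1 -111.6]
 [ 381.1 -121.7]]
basket in tray [[ 91.9  76.3]
 [-83.8  75. ]] 3.3226376924702024
cover_place,lane_mid [[ 441.1 -234.5]
 [ 464.5 -119.9]]
[[246.6 141.1]
 [258.1 147.3]
 [349.1 246.3]
 [286.6 282.7]
 [352.9 237.7]
 [415.5 308.4]
 [313.9 376.6]
 [258.6 291.7]]
```

View pics/sc.png

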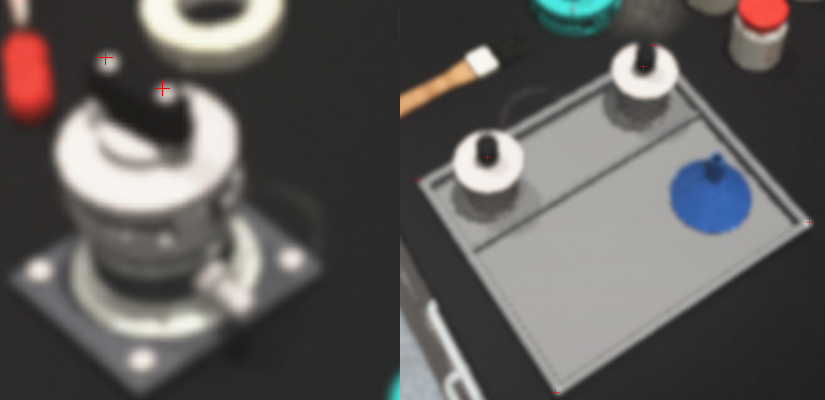

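Both cameras agree: the projected crosses land on the screws, knobs and tray corners. Housing axis is (475.9, 233.5), its x axis at 13°, the bar at −67°. Next I grasp the bar.

```bash
python3 - <<'E'
from hlp import *
np.set_printoptions(precision=2,suppress=True)
R=down(23)
def rep(t):
    s=env.get_state();print(t,round(s["clock"],1),s["ee_pos"],s["contact_force"],s["wrist_torque"],s["width"],s["grip_force"],s["joint_positions"][5])
env.move_to([475.9,233.5,240],R);rep("above")
env.gripper_to(50);print(env.servo_line([475.9,233.5,151],120,max_force=8));rep("down")
env.gripper_to(10,f_grip=15);rep("grip15")
E
```

```text
above 1.9 [475.71 234.25 240.02] [-0.5   0.47 -0.96] [0.   0.05 0.01] 87.73337434276809 0.0 0.032231006907124105
False
down 3.5 [476.33 233.7  151.48] [ 0.08 -0.04  0.01] [-0.02  0.02 -0.01] 50.049447745008216 0.0 0.03228795905057411
grip15 4.1 [476.06 233.59 151.2 ] [ 0.64 -0.11  0.99] [ 0.03  0.04 -0.  ] 17.653608474160546 14.995134472846985 0.03224254102812101
```

```bash
python3 - <<'E'
from hlp import *
np.set_printoptions(precision=2,suppress=True)
def rep(t):
    s=env.get_state();print(t,round(s["clock"],1),s["ee_pos"],s["contact_force"],s["wrist_torque"],s["width"],s["grip_force"],s["joint_positions"][5])
env.gripper_to(10,f_grip=60);rep("grip60")
p=[475.9,233.5,141.5]
print(env.servo_line(p,25,max_force=35));rep("pressed")
for a in(33,43,63):
    env.servo_line(p,15,rot=down(a));rep(a)
    s=env.get_state()
    if abs(s["wrist_torque"][2])>2 or np.linalg.norm(s["contact_force"])>40: print("stop");break
E
```

```text
grip60 4.3 [476.08 233.59 151.18] [0.35 0.36 2.67] [-0.07  0.02  0.  ] 17.69730491254537 59.99576389789581 0.03226770456488637
False
pressed 4.9 [476.16 233.62 141.45] [-0.19 -0.66  7.05] [-0.06  0.05 -0.03] 17.779731414420976 59.99748408794403 0.03226616293779946
33 5.2 [476.19 233.63 141.53] [0.23 0.21 6.43] [-0.09  0.04  0.01] 17.969869508495076 59.99656677246094 -0.14267910980647758
43 5.5 [476.19 233.65 141.55] [ 0.32 -0.52  6.93] [-0.05  0.05 -0.03] 17.624661043002238 59.996522068977356 -0.3172645091060922
63 6.0 [476.18 233.66 141.56] [-0.66 -0.65  6.07] [-0.06  0.07  0.08] 17.633233736929608 59.996620416641235 -0.6661023092426511
```

```bash
python3 - <<'E'
from hlp import *
np.set_printoptions(precision=2,suppress=True)
def rep(t):
    s=env.get_state();print(t,round(s["clock"],1),s["ee_pos"],s["contact_force"],s["wrist_torque"],s["width"],s["grip_force"],s["joint_positions"][5])
p=[475.9,233.5,141.5]
for a in(83,95,103):
    env.servo_line(p,15,rot=down(a));rep(a)
cv2.imwrite("pics/turned.png",env.grab_frame("scene")[:,:,::-1])
for z in(151,158,166,180):
    r=env.servo_line([475.9,233.5,z],30,max_force=20);rep(("lift",z,r))
    if r:break
E
```

```text
83 6.5 [476.2  233.64 141.54] [ 0.42 -0.92  5.96] [-0.04  0.04  0.03] 17.738801429807616 59.996581077575684 -1.015162045096124
95 6.9 [476.22 233.62 141.55] [-0.17 -0.41  6.75] [-0.01  0.06  0.07] 17.708610097464803 59.99645411968231 -1.2247678343229629
103 7.2 [476.19 233.63 141.55] [-0.65 -0.14  6.55] [-0.02  0.05  0.03] 17.91704369768287 59.99647915363312 -1.3645097017631216
('lift', 151, False) 7.7 [476.   233.56 151.  ] [1.39 0.66 1.32] [ 0.2  -0.19  0.01] 18.054828052984117 59.99566376209259 -1.3639904911793113
('lift', 158, False) 8.1 [475.8  233.46 157.97] [ 1.39  1.7  -0.02] [ 0.14 -0.22  0.01] 17.83949215113508 59.9951434135437 -1.3639909685802618
('lift', 166, False) 8.5 [475.5  233.32 165.87] [-0.48  0.27 -3.38] [ 0.05  0.07 -0.  ] 17.52364866305832 59.99417960643768 -1.36398821157966
('lift', 180, False) 9.1 [475.92 233.48 180.15] [ 0.13  0.18 -3.5 ] [ 0.03  0.12 -0.02] 17.728176178204702 59.99413311481476 -1.3639873078656348
```

```bash
python3 - <<'E'
from hlp import *
np.set_printoptions(precision=2,suppress=True)
def rep(t):
    s=env.get_state();print(t,round(s["clock"],1),s["ee_pos"],s["contact_force"],s["wrist_torque"],s["width"],s["grip_force"],s["joint_positions"][5])
env.servo_line([475.9,233.5,265],100);rep("up")
env.servo_line([441,-234.5,255],150,rot=down(55));rep("over")
env.servo_line([441,-234.5,90],100);rep("90")
r=env.servo_line([441,-234.5,74],15,max_force=5);rep(("floor",r))
E
```

```text
up 10.1 [475.46 233.29 264.35] [-0.42  0.32 -3.31] [ 0.07  0.03 -0.02] 17.73836968423787 59.99417424201965 -1.363999740890685
over 13.4 [ 441.03 -234.21  254.97] [-0.    0.52 -3.6 ] [ 0.01  0.   -0.01] 17.716569300031832 59.994115233421326 -1.4724905508443529
90 15.2 [ 441.34 -234.69   90.49] [ 0.47 -0.49 -3.75] [ 0.01 -0.04  0.03] 17.36469861283913 59.99404013156891 -1.4724748323774037
('floor', True) 16.0 [ 440.89 -234.43   77.13] [-1.02  0.99  4.49] [-0.07  0.03 -0.02] 18.04839014984075 59.99705493450165 -1.4724859385814348
```

Contact at TCP height 77.1 mm, exactly as predicted. I release, retreat, clear the view and look.

```bash
python3 - <<'E'
from hlp import *
np.set_printoptions(precision=2,suppress=True)
env.gripper_to(45)
env.servo_line([441,-234.5,200],120)
env.move_to([330,60,260],down(80))
s=env.get_state();print(s["clock"],s["joint_positions"])
t=env.grab_frame("top")[:,:,::-1];cv2.imwrite("pics/top1.png",t)
cv2.imwrite("pics/scene1.png",env.grab_frame("scene")[:,:,::-1])
z=lambda a,b:cv2.resize(a[b[0]:b[1],b[2]:b[3]],(400,400),interpolation=cv2.INTER_CUBIC)
cv2.imwrite("pics/c1.png",np.hstack([z(t,(208,288,195,275)),z(t,(186,318,350,482))]))
E
```

```text
19.0083 [ 0.14 -0.06  2.19 -0.    1.01 -1.25]
```

View pics/c1.png

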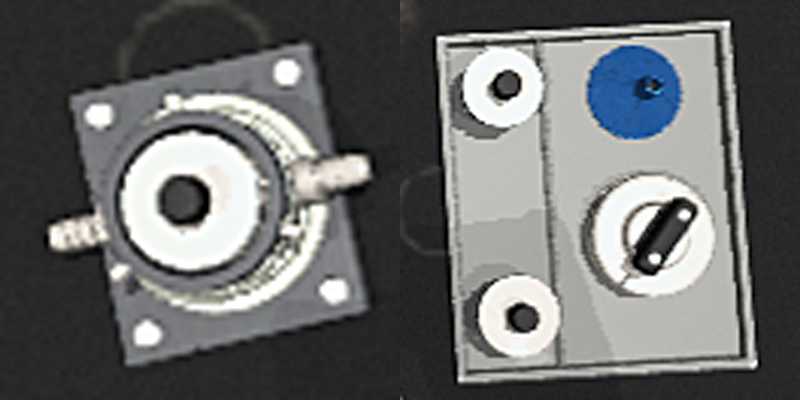

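The cover lies flat in the wide part, clear of the funnel. The strainer's knob shows in the housing at crop (184,201). Next I pick the strainer.

```bash
python3 - <<'E'
from hlp import *
np.set_printoptions(precision=2,suppress=True)
def rep(t):
    s=env.get_state();print(t,round(s["clock"],1),s["ee_pos"],s["contact_force"],s["wrist_torque"],s["width"],s["grip_force"],s["joint_positions"][5])
k=at_z("top",crop([(184,201)],(195,208),5),136)[0];print("knob",k)
assert np.hypot(k[0]-475.9,k[1]-233.5)<6
x,y=(k[:2]+[475.9,233.5])/2
env.move_to([x,y,220],down(103));rep("above")
print(env.servo_line([x,y,124],90,max_force=6));rep("down")
env.gripper_to(10,f_grip=25);rep("grip")
print(env.servo_line([x,y,150],40,max_force=15));rep("l1")
env.servo_line([x,y,265],100);rep("l2")
E
```

```text
knob [475.   231.44 136.  ]
above 20.0 [474.74 231.44 219.76] [ 0.2  -0.59 -0.58] [0.04 0.04 0.01] 45.004589122581734 0.0 -1.365229741791597
False
down 21.2 [475.84 232.64 124.51] [-0.57  0.94  0.64] [-0.04  0.01 -0.03] 45.13223232888206 0.0 -1.3654422752276052
grip 21.7 [475.6 232.5 124.2] [ 0.15 -0.06  1.69] [ 0.   -0.   -0.02] 21.42894674260073 25.000251531600952 -1.3654288770534428
False
l1 22.5 [475.35 232.41 149.97] [ 0.9  -1.58 -1.32] [ 0.04  0.01 -0.01] 21.472101704003098 24.99979555606842 -1.3653996594595634
l2 23.8 [475.05 232.27 264.3 ] [-0.28  0.72 -1.23] [ 0.07  0.03 -0.  ] 21.42706067114701 24.99984562397003 -1.3654069018864
```

Holding the strainer (width 21.4 mm, about 1.5 N). I carry it to the lane, look before lowering, then set it down on contact.

```bash
python3 - <<'E'
from hlp import *
np.set_printoptions(precision=2,suppress=True)
def rep(t):
    s=env.get_state();print(t,round(s["clock"],1),s["ee_pos"],s["contact_force"],s["wrist_torque"],s["width"],s["grip_force"],s["joint_positions"][5])
x,y=467,-119.5
env.servo_line([x,y,260],150,rot=down(93.3));rep("over")
env.servo_line([x,y,205],100);rep("205")
env.sleep(.3)
g=env.grab_frame("scene")[:,:,::-1]
cv2.imwrite("pics/c2.png",cv2.resize(g[150:390,220:440],(550,600),interpolation=cv2.INTER_CUBIC))
E
```

```text
over 26.3 [ 467.03 -119.1   259.98] [-0.52 -1.22 -2.58] [ 0.04 -0.03 -0.03] 21.506200161161644 24.9997016787529 -1.9035330515491216
205 27.0 [ 467.29 -119.53  205.25] [ 0.91  0.16 -1.33] [ 0.04  0.04 -0.03] 21.283673566340905 24.999765157699585 -1.9035832149419343
```

View pics/c2.png

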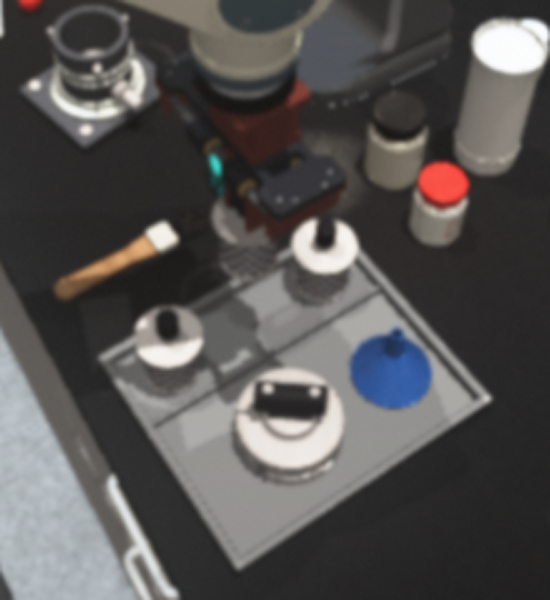

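The picture shows the basket hanging upright at (245,240), behind and above the lane gap. The housing is empty, and the cover lies flat at (290,425). I lower it now.

```bash
python3 - <<'E'
from hlp import *
np.set_printoptions(precision=2,suppress=True)
def rep(t):
    s=env.get_state();print(t,round(s["clock"],1),s["ee_pos"],s["contact_force"],s["wrist_torque"],s["width"])
x,y=467,-119.5
print(env.servo_line([x,y,98],70,max_force=8));rep("98")
r=env.servo_line([x,y,84],12,max_force=4);rep(("floor",r))
if r and env.get_state()["ee_pos"][2]<92:
    env.gripper_to(40);print(env.servo_line([x,y,130],50,max_force=6));env.servo_line([x,y,230],120)
    env.move_to([330,150,280],down(103));rep("away")
    t=env.grab_frame("top")[:,:,::-1];g=env.grab_frame("scene")[:,:,::-1]
    cv2.imwrite("pics/c3.png",np.hstack([cv2.resize(t[186:318,350:482],(400,400),interpolation=cv2.INTER_CUBIC),cv2.resize(g[225:385,255:415],(400,400),interpolation=cv2.INTER_CUBIC)]))
E
```

```text
False
98 29.1 [ 467.27 -119.57   98.38] [-0.05  0.13 -2.53] [0.02 0.02 0.03] 21.54942237811742
('floor', True) 29.9 [ 466.92 -119.64   88.12] [-0.64 -1.01  3.  ] [-0.29  0.02  0.01] 21.46486746651462
False
away 33.5 [330.47 149.72 279.85] [ 0.35 -0.37  0.5 ] [0.03 0.04 0.01] 40.319927835345844
```

View pics/c3.png

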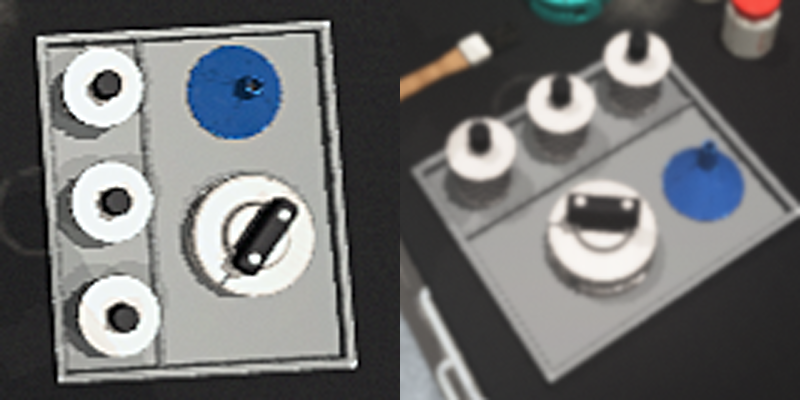

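The used strainer stands upright in the middle of the gap (top crop (112,202)). The cover lies flat, both draining baskets are undisturbed, and the arm is clear.

```bash
python3 -c "
from bench import env
env.sleep(.3);print(env.sign_off())"
```

```text
the job is handed in; nothing more can be done
None
```

The job is handed in, at about 34 s of the 70 s allowed: the cover lies flat in the wide part of the tray, and the used strainer stands upright in the lane between the two undisturbed baskets (no verdict was returned at hand-in).

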